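# Run the carton stop round the bent guide rod and bolt it in

## Task

Set the carton stop for the large size: by its upright knob, slide the collar along the bent rod, round both bends, and press it home until you feel it bear on the end stop with a few newtons. Then slide the little bolt fully shut behind it and let go. The rod is easily bent: feel your way and never load it with more than 20 N, and leave the other things on the table as they are.

Things in the scene. Friction and masses are not known exactly. Their poses are not given: they have to be found in the camera images.
- rail: Steel rod, 10 mm thick, fixed; it rises from a 50x70 mm foot plate, then runs level, axis 120 mm above the table. Origin: on the table under the upright; +x along the first level leg (straight from x = 20 to 110 mm), +y to its left. Then a bend right (to -y), an 80 mm straight, a bend back left, and the last straight with the end stop. No supports in between: the collar can pass everywhere.
- bend_start (a point): Point on the rod's axis at the end of the first straight (rail x = 110 mm, z = 120 mm), where the first bend begins. Both bends have 40 mm axis radius and are nominally 55 degrees (first right, then left), but were made by hand: each can be up to 7 degrees off either way, the error being in the middle of its arc. Axes as the rail's.
- collar_knob (a point): Grasp point on the collar's upright round knob, 14 mm thick, reaching from 14 to 54 mm above the bore axis; this point is 40 mm above it. The collar is a steel ring round the rod: 28 mm outside, 18 mm bore (4 mm play all round when centred), 12 mm long along its x; a 30 mm wide plate hangs to 59 mm below the axis. About 150 g, loose, hanging with the top of its bore on the first leg.
- collar_bore (a point): Centre of the collar's bore, half-way along its 12 mm length; 40 mm below collar_knob.
- stop: End stop: 28 mm disc round the rod on a post, fixed 125 mm after the end of the second bend. Origin: on the table straight below the centre of the disc face that the collar must touch; +x runs along the last leg, away from the arriving collar. Collar home: bore centre at x = -6 mm. A bolt in a guide, 134 mm high, stands to its left (+y).
- bolt (a joint): Travel of the bolt, m: 0 to 0.006 at the start (open), 0.036 fully shut, its end of travel. It slides along the stop's -y with about 2 N, across the rod 15 to 23 mm before the stop's face, 124 to 133 mm above the table, and stays where left. It passes 3 mm behind the collar only if the collar is home; else it strikes the collar.
- bolt_knob (a point): Grasp point on the bolt's upright round knob, 14 mm thick; the knob reaches from 133 to 175 mm above the table, this point is at 157 mm. It moves with the bolt: about 120 mm left of the rod when open, 85 mm when shut; draw it towards the rod.
- tally_counter: Bystander: small metal hand counter, 76x56x30 mm, loose near the first leg. Leave alone.
- carton: Bystander: closed carton lying flat, 83x122x39 mm, loose beside the rod. Leave alone.
- tape_roll: Bystander: roll of brown tape, 94 mm across, 48 mm high, loose. Leave alone.
- pen: Bystander: ball pen, 145 mm, loose. Leave alone.
Not all that is in view belongs to the job. Of the things that look like the part that bears collar_knob, the smallest one is meant.

How it is judged:
By the outcome, as a careful person would: the job done as asked, in the order asked, and still so for the second after the job is handed in, with the robot touching nothing.
It also fails if it takes over 66 s, if anything falls off the work surface, if the arm or the gripper's body presses on something with over 40 N, if the wrist force passes 120 N, or if a joint passes its speed limit or range.

## Robot

A 6-joint arm with a two-finger parallel gripper is mounted at the origin on a cart in front of the work surface, level with it; the furniture and walls round the work are solid. World frame = base frame: x ahead of the robot, y to its left, z up, the work surface at z = 0. Lengths are in mm, angles in rad, forces in N, time in s.
With the tool pointing down it reaches from about 400 to 825 mm from the base axis. Payload 7 kg.
Tool frame: the origin (TCP) lies at the very end of the fingers, on their centre line; the grasp point (between the pads) lies 19 mm behind it; z points along the fingers, y is the line along which they close (so a half turn about z gives the same grasp; the last joint's range is limited). The gripper opens to 85 mm and grips with 20 to 120 N. Pads are 22 mm wide; open, the fingers measure 114 mm over their backs; the gripper's body (76 mm by 85 mm) begins 54 mm behind the grasp point. The pads swing forward as they close: fully open they stand 13 mm farther back than shut.
Start: joints at [1.402, 0.359, 0.012, 0, -1.224, -0.288], TCP at [297.733, 605.764, 200.802] pointing down, gripper open.
Joint ranges: [-3.07, 3.07], [-1.43, 2.12], [-1.02, 1.25], [-3.03, 1.67], [-3.05, -0], [-3.03, 3.03]. Speed limits (rad/s): [2.39, 2.39, 3.01, 3.14, 3.14, 3.14].

## Interface

Orientations are given as a unit quaternion [x, y, z, w].
In Python, from plant import arm gives the robot as it stands.
- The arm moves only by the tool step_arm, never from a script. Its argument "steps" is a list of rows, each a list of 7 numbers: the opening, from 0 (shut) to 1 (fully open), then the shift along the tool's x, y, z in mm, then the turn, a rotation vector about the tool's x, y, z in degrees. A call has 1 to 10 rows; each row shifts and turns the commanded pose from where the row before left it, along the tool's axes as they then stand; what a row does not reach is not made up. A row lasts 1/8 s, in which the tool goes at most 62.5 mm and 10.7 degrees, less where a joint would pass 70% of its speed; a pose out of reach is approached as far as the arm can. A call with a gripper value outside its range is refused whole. The fingers move at their own pace and stop on an object; "newtons" is the grip in N (left out, the last holds). Time passes only in rows, so rows that do not move let the fingers close. It gives the time, the measured TCP pose, the force, the opening and the grip force at its end, in the units of the state.
- arm.observe(): the state, without advancing time (a new reading comes with each control period).
- arm.grab_frame(name): name is "side" or "top"; returns a dict with "color" (480x640x3 uint8, red, green, blue), "mtx" (3x3 intrinsics, pixels), "cam_to_world" (4x4, takes a point from camera to world coordinates). Camera axes: x right, y down, z forward; pixel columns grow to the right and rows downward; lengths in mm; the calibration is good to about 2 mm. A picture is of the moment at which its call begins. There is no depth.
- arm.job_done(): hands the job in; it is judged then, once.
The state is a dict: "clock": time; "q": joint angles; "joint_vel": joint speeds; "joint_efforts": joint torques, N m; "eef_pos": TCP position; "eef_rot": TCP orientation; "ft_force": force on the tool from outside, world axes, zero at the start; "ft_torque": the same for the moment, N m; "opening": opening from 0.0 (shut) to 1.0 (fully open); "grasp_force": force on a finger pad.
Only numpy, scipy, OpenCV 4.12 (cv2) and the standard library are available. Lean on these libraries where they do the work, as an engineer would, in place of code of your own. Each camera call takes 0.05 s, during which the arm holds its last target. There are 200 camera calls.

## Working session

There is one attempt and no reset: what is moved stays moved. The work goes in short steps, Python scripts to look and compute and a tool call to move; the robot and the scene stay as the last step left them, time stands still between calls to the robot, and variables do not carry over. Pictures are saved under pics/ and viewed, at most 10 in all, crops included, and the job is handed in when it is done.

Besides the shell and the picture viewer there is one more tool, called after ">>>" in YAML: its name, and indented under it one key for each argument. step_arm: Moves the arm, as the interface text tells. Its arguments: {"type":"object","properties":{"steps":{"type":"array","items":{"type":"array","items":{"type":"number"}}},"newtons":{"type":"number"}},"required":["steps"]}

```bash
ls; mkdir -p pics; python3 - <<'E'
from plant import arm
import cv2,numpy as np
s=arm.observe()
print({k:np.round(v,3).tolist() for k,v in s.items()})
for n in("top","side"):
    f=arm.grab_frame(n); cv2.imwrite(f"pics/{n}0.png",f["color"][:,:,::-1]); np.savez(f"{n}.npz",K=f["mtx"],T=f["cam_to_world"]); print(n,f["mtx"].round(1).tolist(),f["cam_to_world"].round(3).tolist())
E
```

```text
pics
{'clock': 0.0, 'q': [1.402, 0.359, 0.011, -0.0, -1.224, -0.288], 'joint_vel': [-0.001, 0.0, -0.0, -0.001, 0.0, 0.001], 'joint_efforts': [-0.002, -58.332, 29.342, 6.937, -0.006, 0.0], 'eef_pos': [297.525, 605.299, 199.868], 'eef_rot': [0.974, -0.226, -0.0, 0.001], 'ft_force': [-0.162, -0.388, -0.729], 'ft_torque': [0.038, -0.043, 0.014], 'grasp_force': 0.0, 'opening': 1.0}
top [[445.9, 0.0, 318.7], [0.0, 445.9, 238.2], [0.0, 0.0, 1.0]] [[0.056, -0.976, 0.208, 403.954], [-0.998, -0.054, 0.015, 80.182], [-0.004, -0.209, -0.978, 959.02], [0.0, 0.0, 0.0, 1.0]]
side [[451.6, 0.0, 319.2], [0.0, 451.6, 240.1], [0.0, 0.0, 1.0]] [[-0.965, -0.157, 0.208, 394.265], [-0.26, 0.617, -0.743, 732.151], [-0.012, -0.772, -0.636, 648.807], [0.0, 0.0, 0.0, 1.0]]
```

View pics/top0.png

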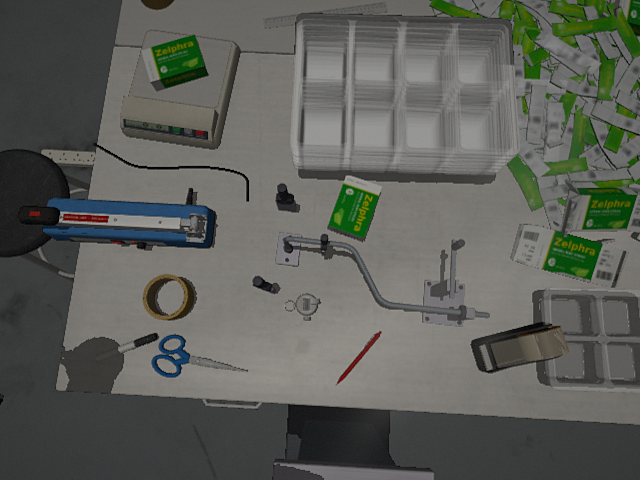

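View pics/side0.png

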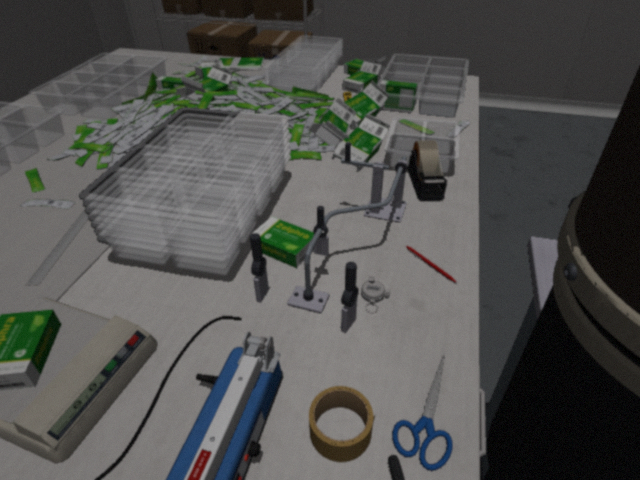

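Top view: three candidates look alike. They are a black-knobbed part at (285,190), one at (325,240) on the rod, and one at (262,283). The other two stand loose on the table and look larger, so I choose (325,240), which in the side view is (321,215). I'll check it in enlarged crops.

```bash
python3 - <<'E'
import cv2,numpy as np
a=cv2.imread("pics/top0.png")[220:340,270:500]; b=cv2.imread("pics/side0.png")[135:315,240:420]
cv2.imwrite("pics/c1.png",cv2.resize(a,None,fx=3.4,fy=3.4,interpolation=cv2.INTER_CUBIC))
cv2.imwrite("pics/c2.png",cv2.resize(b,None,fx=3.3,fy=3.3,interpolation=cv2.INTER_CUBIC))
E
```

```text
(no output)
```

View pics/c1.png

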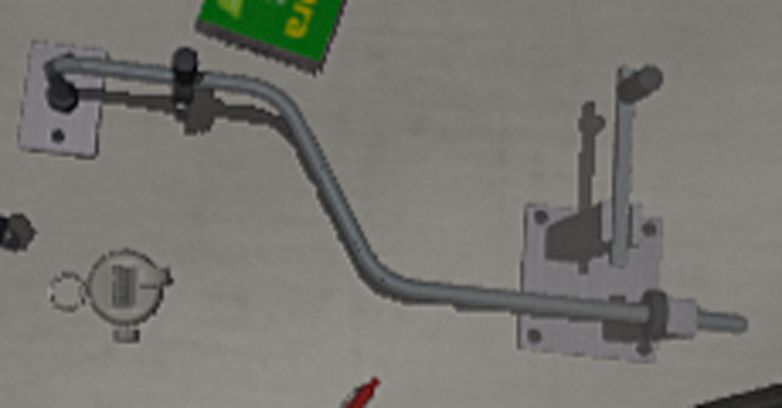

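View pics/c2.png

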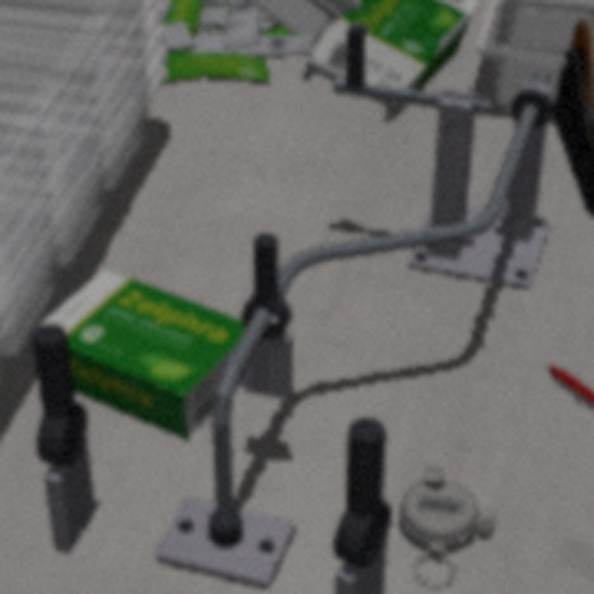

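The crops confirm it: the collar at c1 (185,65) sits on the rod, its ring is visible, and it is the smallest of the three. Next I fit the rod model to axis points read from both crops.

```bash
cat > h.py <<'E'
import numpy as np
C={n:np.load(f"{n}.npz") for n in("top","side")}
def proj(n,P):
    T=C[n]["T"]; p=(np.atleast_2d(P)-T[:3,3])@T[:3,:3]; q=p@C[n]["K"].T; return q[:,:2]/q[:,2:]
def ray(n,uv,z):
    T=C[n]["T"]; d=T[:3,:3]@np.linalg.solve(C[n]["K"],[*uv,1]); return T[:3,3]+d*(z-T[2,3])/d[2]
def path(p,ds=1.0):
    "p=x0,y0,th,a1,a2 (rad, magnitudes): rows s,x,y,heading; s from rail origin x"
    x,y,th,a1,a2=p; N=np.radians(55); h=[]
    seg=[(110,0),(20*N,-N/2),('k',-(a1-N)),(20*N,-N/2),(80,0),(20*N,N/2),('k',a2-N),(20*N,N/2),(125,0)]
    out=[(0,x,y,th)]; s=0
    for L,a in seg:
        if L=='k': th+=a; continue
        n=int(np.ceil(L/ds)); 
        for i in range(n):
            t=th+a*(i+.5)/n; x+=L/n*np.cos(t); y+=L/n*np.sin(t); s+=L/n; out.append((s,x,y,th+a*(i+1)/n))
        th+=a
    return np.array(out)
E
python3 - <<'E'
from h import *
from scipy.optimize import least_squares
t=lambda L:np.array(L)/3.4+[270,220]
s=lambda L:np.array(L)/3.3+[240,135]
T=t([(100,68),(150,74),(215,80),(245,84),(300,128),(325,182),(350,232),(430,291),(500,298),(580,307),(640,313)])
S=s([(228,370),(245,340),(258,322),(330,250),(380,242),(430,236),(492,205),(510,160),(525,125)])
tf=t([(643,313)])[0]; foot=t([(62,66)])[0]
def err(p,parts=False):
    P=path(p[:5]); Z=np.c_[P[:,1:3],np.full(len(P),120.)]
    r=[]
    for n,M,w,o in(("top",T,1,p[5:7]),("side",S,.6,p[7:9])):
        q=proj(n,Z)+o; d=np.diff(q,axis=0); d=np.vstack([d,d[-1:]]); nn=np.c_[-d[:,1],d[:,0]]/np.linalg.norm(d,axis=1)[:,None]
        for m in M:
            i=np.argmin(((q-m)**2).sum(1)); r.append(w*(m-q[i])@nn[i])
        if n=="top": r+=list(.7*(q[-1]-tf))
    if parts: return np.array(r)
    return np.r_[r,np.array(p[5:])/1.0]
g0=ray("top",foot,120)
N=np.radians(55)
sol=least_squares(err,[*g0[:2],np.radians(-95),N,N,0,0,0,0],diff_step=1e-3,x_scale=[10,10,.1,.1,.1,1,1,1,1])
p=sol.x; print(g0,p[:2].round(1),np.degrees(p[2:5]).round(1),p[5:].round(2)); print(err(p,1).round(2))
np.save("p.npy",p[:5]); P=path(p[:5]); print("stop",P[-1].round(2))
# collar knob & bolt knob
from scipy.optimize import least_squares as ls
def tri(a,b):
    T_=lambda n,uv:(C[n]["T"][:3,3],C[n]["T"][:3,:3]@np.linalg.solve(C[n]["K"],[*uv,1]))
    f=lambda X:np.r_[proj("top",X)[0]-a,proj("side",X)[0]-b]
    r=ls(f,[500,0,150]); return r.x.round(1),r.fun.round(2)
print("knob top",tri(t([(185,58)])[0],s([(265,240)])[0]), ray("top",t([(185,58)])[0],170).round(1))
print("bolt knob top",tri(t([(651,76)])[0],s([(356,30)])[0]),ray("top",t([(651,76)])[0],175).round(1))
k=ray("top",t([(185,58)])[0],170)[:2]; i=np.argmin(((P[:,1:3]-k)**2).sum(1)); print("collar s",P[i].round(2))
u=np.array([np.cos(P[-1,3]),np.sin(P[-1,3])]);l=np.array([-u[1],u[0]])
d=ray("top",t([(651,76)])[0],175)[:2]-P[-1,1:3]; print("bolt in stop frame",d@u,d@l)
E
```

```text
[577.1336627  151.51047777 120.        ] [579.5 158.7] [-93.3  58.6  59.1] [-0.13  0.14 -0.01 -0.28]
[ 0.19  0.31 -0.06  0.12 -0.17  0.19  0.04 -0.06 -0.17 -0.   -0.1   0.06
  0.14 -0.48 -0.33  0.21 -0.12 -0.25 -0.01 -0.15  0.17  0.58]
stop [ 391.79  457.04 -175.31   -1.62]
knob top (array([574.2,  82.1, 169.7]), array([ 0.02,  0.32, -0.32, -0.08])) [574.8  82.2 170. ]
bolt knob top (array([ 577.1, -164.2,  173.2]), array([ 0.02,  0.44, -0.53, -0.13])) [ 577.5 -163.6  175. ]
collar s [ 77.   575.02  81.87  -1.63]
bolt in stop frame -17.56859414797081 119.7554857036869
```

>>> step_arm:
  steps:
    - [1,0,0,-10,0,0,-7.6]
    - [1,0,0,-10,0,0,-7.6]
    - [1,0,0,-10,0,0,-7.6]
    - [1,30,50,0,0,0,0]
    - [1,30,50,0,0,0,0]
    - [1,30,50,0,0,0,0]
    - [1,30,50,0,0,0,0]
    - [1,30,50,0,0,0,0]
    - [1,30,50,0,0,0,0]
    - [1,30,50,0,0,0,0]
  newtons: 40

```text
clock: 1.35
eef_pos: [487.2, 242.2, 230.7]
eef_rot: [1.0, -0.029, -0.0, -0.0]
ft_force: [0.4, -0.0, -0.0]
opening: 1.001
grasp_force: 0.0
```

```bash
cat >> h.py <<'E'
from scipy.spatial.transform import Rotation as R
def st():
    from plant import arm
    s=arm.observe(); r=R.from_quat(s["eef_rot"]).as_matrix()
    print("t%.2f pos"%s["clock"],np.round(s["eef_pos"],1),"yaw %.1f tilt %.1f"%(np.degrees(np.arctan2(r[1,0],r[0,0])),np.degrees(np.arccos(-r[2,2]))),"F",np.round(s["ft_force"],1),"op %.3f g %.1f"%(s["opening"],s["grasp_force"]))
    return s,r
def to(x,y,z,yaw=None):
    s,r=st(); d=r.T@(np.array([x,y,z])-s["eef_pos"]); a=np.degrees(np.arctan2(r[1,0],r[0,0]))
    print("tool shift",d.round(1),"rz",None if yaw is None else round((a-yaw+180)%360-180,1))
E
python3 -c "
from h import *
to(574.8,82.1,137,-3.3)"
```

```text
t1.35 pos [487.2 242.2 230.7] yaw -3.4 tilt 0.0 F [ 0.4 -0.  -0. ] op 1.001 g 0.0
tool shift [ 96.9 154.7  93.7] rz -0.1
```

>>> step_arm:
  steps:
    - [1,32.3,51.5,0,0,0,0]
    - [1,32.3,51.5,0,0,0,0]
    - [1,32.3,51.5,0,0,0,0]
    - [1,0,0,20,0,0,0]
    - [1,0,0,0,0,0,0]

```text
clock: 1.98
eef_pos: [573.4, 82.9, 208.9]
eef_rot: [1.0, -0.03, -0.002, 0.001]
ft_force: [-0.1, 0.8, 0.1]
opening: 1.002
grasp_force: 0.0
```

```bash
python3 -c "
from h import *
to(574.8,82.1,137,-3.3)"
```

```text
t1.98 pos [573.4  82.9 208.9] yaw -3.5 tilt 0.2 F [-0.1  0.8  0.1] op 1.002 g 0.0
tool shift [ 1.7  0.6 71.9] rz -0.2
```

>>> step_arm:
  steps:
    - [1,1.7,0.6,24,0,0,0]
    - [1,0,0,24,0,0,0]
    - [1,0,0,23,0,0,0]
    - [0.3,0,0,0,0,0,0]
    - [0.3,0,0,0,0,0,0]
    - [0.3,0,0,0,0,0,0]

```text
clock: 2.72
eef_pos: [576.7, 83.9, 141.2]
eef_rot: [1.0, -0.029, 0.001, -0.0]
ft_force: [-0.8, 0.4, 0.2]
opening: 0.377
grasp_force: 0.0
```

```bash
python3 - <<'E'
from h import *
import cv2
from plant import arm
to(574.8,82.1,137,-3.3)
f=arm.grab_frame("side"); cv2.imwrite("pics/s1.png",cv2.resize(f["color"][100:320,220:440,::-1],None,fx=2.7,fy=2.7))
E
```

```text
t2.73 pos [576.7  83.9 141.2] yaw -3.3 tilt 0.1 F [-0.8  0.4  0.2] op 0.377 g 0.0
tool shift [-1.8  1.9  4.2] rz -0.0
```

View pics/s1.png

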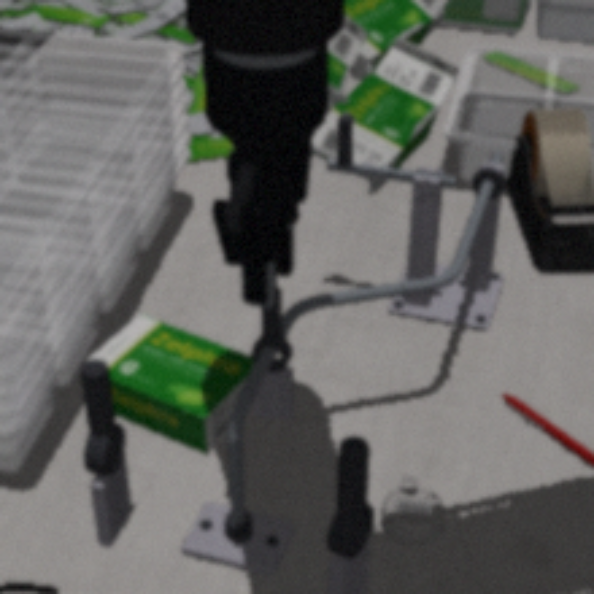

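The picture shows the fingers lined up over the collar's knob at about (268,320), clear of the rod. I'll close.

>>> step_arm:
  steps:
    - [0.3,-1.5,0,3,0,0,0]
    - [0,0,0,0,0,0,0]
    - [0,0,0,0,0,0,0]
    - [0,0,0,0,0,0,0]
    - [0,0,0,0,0,0,0]
    - [0,0,0,0,0,0,0]

```text
clock: 3.52
eef_pos: [574.6, 83.4, 136.9]
eef_rot: [1.0, -0.029, 0.0, 0.0]
ft_force: [0.1, -1.3, 1.7]
opening: 0.118
grasp_force: 39.1
```

```bash
python3 - <<'E'
from h import *
to(574.8,82.1,137,-3.3)
E
```

```text
t3.52 pos [574.6  83.4 136.9] yaw -3.4 tilt 0.0 F [ 0.1 -1.3  1.7] op 0.118 g 39.1
tool shift [ 0.2  1.3 -0.1] rz -0.1
```

>>> step_arm:
  steps:
    - [0,0,0,-2,0,0,0]
    - [0,0,0,-2,0,0,0]
    - [0,0,0,0,0,0,0]

```text
clock: 3.9
eef_pos: [574.6, 83.6, 140.9]
eef_rot: [1.0, -0.029, 0.0, -0.0]
ft_force: [-1.3, -0.2, -2.0]
opening: 0.113
grasp_force: 39.0
```

```bash
python3 - <<'E'
from h import *
s,r=st()
P=path(np.load("p.npy"))
i=np.argmin(((P[:,1:3]-s["eef_pos"][:2])**2).sum(1)); print(P[i].round(2))
for S in [77,95,110,116,122,128,134,140,146,152,158,164,190,220,243,250,257,264,270,276,283,290,300,340,380,385.8,391.8]:
    j=np.argmin(abs(P[:,0]-S)); print(S,P[j,1:3].round(1),round(np.degrees(P[j,3])+90,1))
E
```

```text
t3.90 pos [574.6  83.6 140.9] yaw -3.4 tilt 0.0 F [-1.3 -0.2 -2. ] op 0.113 g 39.0
[ 75.   575.14  83.86  -1.63]
77 [575.   81.9] -3.3
95 [574.   63.9] -3.3
110 [573.1  48.9] -3.3
116 [572.3  43.2] -11.6
122 [570.5  36.8] -21.2
128 [568.   31.6] -29.5
134 [564.6  27. ] -41.3
140 [560.5  22.9] -49.6
146 [555.  19.] -59.2
152 [549.8  16.2] -61.9
158 [544.5  13.4] -61.9
164 [539.2  10.5] -61.9
190 [516.3  -1.7] -61.9
220 [489.8 -15.8] -61.9
243 [471.5 -28.4] -41.3
250 [467.2 -34.8] -26.2
257 [464.8 -41. ] -16.5
264 [463.4 -47.6] -6.9
270 [463.  -53.5] -2.8
276 [462.7 -59.5] -2.8
283 [462.4 -66.4] -2.8
290 [462.  -73.4] -2.8
300 [461.5 -83.4] -2.8
340 [ 459.6 -123.4] -2.8
380 [ 457.6 -163.3] -2.8
385.8 [ 457.3 -169.3] -2.8
391.8 [ 457.  -175.3] -2.8
```

>>> step_arm:
  steps:
    - [0,0,5,0,0,0,0]
    - [0,0,5,0,0,0,0]
    - [0,0,5,0,0,0,0]
    - [0,0,5,0,0,0,0]
    - [0,0,5,0,0,0,0]
    - [0,0,5,0,0,0,0]
    - [0,0,4.5,0,0,0,0]
    - [0,0,0,0,0,0,0]

```text
clock: 4.9
eef_pos: [572.5, 48.7, 140.8]
eef_rot: [1.0, -0.03, -0.0, 0.0]
ft_force: [0.1, 0.8, -2.0]
opening: 0.11
grasp_force: 39.0
```

```bash
cat >> h.py <<'E'
def rel():
    s,r=st(); P=path(np.load("p.npy"),.25); q=s["eef_pos"][:2]
    i=np.argmin(((P[:,1:3]-q)**2).sum(1)); h=P[i,3]; l=np.array([-np.sin(h),np.cos(h)]); F=s["ft_force"][:2]
    print("s %.1f left-off %.1f want yaw %.1f  F along %.1f left %.1f"%(P[i,0],(q-P[i,1:3])@l,np.degrees(h)+90,F@[np.cos(h),np.sin(h)],F@l))
E
python3 -c "
from h import *
rel()"
```

```text
t4.90 pos [572.5  48.7 140.8] yaw -3.4 tilt 0.0 F [ 0.1  0.8 -2. ] op 0.110 g 39.0
s 110.2 left-off -0.6 want yaw -3.7  F along -0.8 left 0.1
```

Free running. First half of bend one.

>>> step_arm:
  steps:
    - [0,0.4,0,0,0,0,3.4]
    - [0,0,4.8,0,0,0,6.9]
    - [0,0,4.8,0,0,0,6.9]
    - [0,0,4.8,0,0,0,6.9]
    - [0,0,4.8,0,0,0,8.0]
    - [0,0,0,0,0,0,0]

```text
clock: 5.65
eef_pos: [567.3, 30.7, 140.8]
eef_rot: [0.953, -0.304, 0.0, -0.0]
ft_force: [0.3, -0.8, -1.4]
opening: 0.113
grasp_force: 39.0
```

```bash
python3 -c "
from h import *
rel()"
```

```text
t5.65 pos [567.3  30.7 140.8] yaw -35.4 tilt 0.0 F [ 0.3 -0.8 -1.4] op 0.113 g 39.0
s 129.4 left-off -0.2 want yaw -34.8  F along 0.5 left 0.7
```

>>> step_arm:
  steps:
    - [0,0,0,0,0,0,2.5]
    - [0,0,4.8,0,0,0,6.9]
    - [0,0,4.8,0,0,0,6.9]
    - [0,0,4.8,0,0,0,6.9]
    - [0,0,4.8,0,0,0,3.3]
    - [0,0,0,0,0,0,0]

```text
clock: 6.4
eef_pos: [553.2, 18.3, 140.9]
eef_rot: [0.858, -0.513, 0.0, -0.0]
ft_force: [0.2, -0.2, -1.8]
opening: 0.111
grasp_force: 39.1
```

```bash
python3 -c "
from h import *
rel()"
```

```text
t6.40 pos [553.2  18.3 140.9] yaw -61.8 tilt 0.0 F [ 0.2 -0.2 -1.8] op 0.111 g 39.1
s 148.4 left-off -0.3 want yaw -61.9  F along -0.1 left 0.3
```

>>> step_arm:
  steps:
    - [0,0,5,0,0,0,0]
    - [0,0,5,0,0,0,0]
    - [0,0,5,0,0,0,0]
    - [0,0,5,0,0,0,0]
    - [0,0,5,0,0,0,0]
    - [0,0,5,0,0,0,0]
    - [0,0,5,0,0,0,0]
    - [0,0,5,0,0,0,0]
    - [0,0,0,0,0,0,0]

```text
clock: 7.52
eef_pos: [517.5, -0.8, 140.9]
eef_rot: [0.857, -0.515, 0.0, -0.0]
ft_force: [-0.4, 0.2, -2.3]
opening: 0.109
grasp_force: 39.1
```

```bash
python3 -c "
from h import *
rel()"
```

```text
t7.53 pos [517.5  -0.8 140.9] yaw -62.0 tilt 0.0 F [-0.4  0.2 -2.3] op 0.109 g 39.1
s 188.9 left-off -0.2 want yaw -61.9  F along 0.3 left -0.3
```

>>> step_arm:
  steps:
    - [0,0,5,0,0,0,0]
    - [0,0,5,0,0,0,0]
    - [0,0,5,0,0,0,0]
    - [0,0,5,0,0,0,0]
    - [0,0,5,0,0,0,0]
    - [0,0,5,0,0,0,0]
    - [0,0,5,0,0,0,0]
    - [0,0,4.5,0,0,0,0]
    - [0,0,0,0,0,0,0]

```text
clock: 8.65
eef_pos: [482.7, -19.3, 140.9]
eef_rot: [0.857, -0.515, 0.0, -0.0]
ft_force: [-0.8, 0.4, -1.5]
opening: 0.111
grasp_force: 39.1
```

```bash
python3 -c "
from h import *
rel()"
```

```text
t8.65 pos [482.7 -19.3 140.9] yaw -62.0 tilt 0.0 F [-0.8  0.4 -1.5] op 0.111 g 39.1
s 228.1 left-off -0.2 want yaw -61.9  F along 0.5 left -0.7
```

Second bend, left, in two halves.

>>> step_arm:
  steps:
    - [0,0,0,0,0,0,-3.4]
    - [0,0,4.8,0,0,0,-6.9]
    - [0,0,4.8,0,0,0,-6.9]
    - [0,0,4.8,0,0,0,-6.9]
    - [0,0,4.8,0,0,0,-6]
    - [0,0,0,0,0,0,0]

```text
clock: 9.4
eef_pos: [468.8, -31.9, 140.8]
eef_rot: [0.961, -0.275, 0.0, -0.0]
ft_force: [-0.4, 0.3, -1.5]
opening: 0.115
grasp_force: 39.1
```

```bash
python3 -c "
from h import *
rel()"
```

```text
t9.40 pos [468.8 -31.9 140.8] yaw -31.9 tilt 0.0 F [-0.4  0.3 -1.5] op 0.115 g 39.1
s 247.1 left-off 0.0 want yaw -35.2  F along -0.0 left -0.5
```

>>> step_arm:
  steps:
    - [0,0,0,0,0,0,-5]
    - [0,0,4.8,0,0,0,-6.9]
    - [0,0,4.8,0,0,0,-6.9]
    - [0,0,4.8,0,0,0,-6.9]
    - [0,0,4.8,0,0,0,-3.4]
    - [0,0,0,0,0,0,0]

```text
clock: 10.15
eef_pos: [463.5, -50.1, 140.8]
eef_rot: [1.0, -0.026, 0.0, 0.0]
ft_force: [0.3, -0.7, -2.4]
opening: 0.114
grasp_force: 39.1
```

```bash
python3 -c "
from h import *
rel()"
```

```text
t10.15 pos [463.5 -50.1 140.8] yaw -2.9 tilt 0.0 F [ 0.3 -0.7 -2.4] op 0.114 g 39.1
s 266.5 left-off 0.4 want yaw -3.2  F along 0.6 left 0.3
```

>>> step_arm:
  steps:
    - [0,0,6,0,0,0,0]
    - [0,0,6,0,0,0,0]
    - [0,0,6,0,0,0,0]
    - [0,0,6,0,0,0,0]
    - [0,0,6,0,0,0,0]
    - [0,0,6,0,0,0,0]
    - [0,0,6,0,0,0,0]
    - [0,0,6,0,0,0,0]
    - [0,0,6,0,0,0,0]
    - [0,0,0,0,0,0,0]

```text
clock: 11.4
eef_pos: [460.7, -104.4, 140.8]
eef_rot: [1.0, -0.024, -0.0, 0.0]
ft_force: [0.2, -0.1, -1.2]
opening: 0.111
grasp_force: 39.1
```

```bash
python3 -c "
from h import *
rel()"
```

```text
t11.40 pos [ 460.7 -104.4  140.8] yaw -2.8 tilt 0.0 F [ 0.2 -0.1 -1.2] op 0.111 g 39.1
s 320.8 left-off 0.2 want yaw -2.8  F along 0.1 left 0.2
```

>>> step_arm:
  steps:
    - [0,0,6,0,0,0,0]
    - [0,0,6,0,0,0,0]
    - [0,0,6,0,0,0,0]
    - [0,0,6,0,0,0,0]
    - [0,0,6,0,0,0,0]
    - [0,0,6,0,0,0,0]
    - [0,0,6,0,0,0,0]
    - [0,0,6,0,0,0,0]
    - [0,0,6,0,0,0,0]
    - [0,0,0,0,0,0,0]

```text
clock: 12.65
eef_pos: [458.1, -158.4, 140.8]
eef_rot: [1.0, -0.025, -0.0, 0.0]
ft_force: [0.1, 0.1, -1.3]
opening: 0.112
grasp_force: 39.1
```

```bash
python3 -c "
from h import *
rel()"
```

```text
t12.65 pos [ 458.1 -158.4  140.8] yaw -2.8 tilt 0.0 F [ 0.1  0.1 -1.3] op 0.112 g 39.1
s 374.8 left-off 0.2 want yaw -2.8  F along -0.1 left 0.1
```

>>> step_arm:
  steps:
    - [0,0,2,0,0,0,0]
    - [0,0,2,0,0,0,0]
    - [0,0,2,0,0,0,0]
    - [0,0,1,0,0,0,0]
    - [0,0,0,0,0,0,0]

```text
clock: 13.28
eef_pos: [457.8, -165.0, 140.8]
eef_rot: [1.0, -0.024, -0.0, -0.0]
ft_force: [-0.2, -0.1, -1.5]
opening: 0.115
grasp_force: 39.1
```

>>> step_arm:
  steps:
    - [0,0,1,0,0,0,0]
    - [0,0,0,0,0,0,0]

```text
clock: 13.52
eef_pos: [457.7, -166.0, 140.8]
eef_rot: [1.0, -0.024, -0.0, 0.0]
ft_force: [0.1, 0.5, -1.7]
opening: 0.112
grasp_force: 39.1
```

>>> step_arm:
  steps:
    - [0,0,1,0,0,0,0]
    - [0,0,0,0,0,0,0]

```text
clock: 13.78
eef_pos: [457.7, -167.0, 140.8]
eef_rot: [1.0, -0.024, -0.0, -0.0]
ft_force: [0.4, -0.3, -2.0]
opening: 0.11
grasp_force: 39.1
```

>>> step_arm:
  steps:
    - [0,0,1,0,0,0,0]
    - [0,0,0,0,0,0,0]

```text
clock: 14.02
eef_pos: [457.7, -168.0, 140.8]
eef_rot: [1.0, -0.024, 0.0, 0.0]
ft_force: [-0.1, -0.6, -1.5]
opening: 0.112
grasp_force: 39.1
```

>>> step_arm:
  steps:
    - [0,0,0.8,0,0,0,0]
    - [0,0,0,0,0,0,0]

```text
clock: 14.28
eef_pos: [457.6, -168.8, 140.8]
eef_rot: [1.0, -0.024, -0.0, 0.0]
ft_force: [-0.5, -0.4, -1.2]
opening: 0.11
grasp_force: 39.1
```

>>> step_arm:
  steps:
    - [0,0,0.7,0,0,0,0]
    - [0,0,0,0,0,0,0]

```text
clock: 14.52
eef_pos: [457.7, -169.4, 140.8]
eef_rot: [1.0, -0.024, 0.0, -0.0]
ft_force: [0.4, 0.6, -1.7]
opening: 0.109
grasp_force: 39.2
```

>>> step_arm:
  steps:
    - [0,0,0.7,0,0,0,0]
    - [0,0,0,0,0,0,0]

```text
clock: 14.78
eef_pos: [457.6, -170.1, 140.8]
eef_rot: [1.0, -0.024, 0.0, -0.0]
ft_force: [0.0, 2.0, -1.1]
opening: 0.112
grasp_force: 39.2
```

>>> step_arm:
  steps:
    - [0,0,0.4,0,0,0,0]
    - [0,0,0,0,0,0,0]

```text
clock: 15.02
eef_pos: [457.6, -170.5, 140.8]
eef_rot: [1.0, -0.024, 0.0, -0.0]
ft_force: [0.0, 1.8, -0.8]
opening: 0.112
grasp_force: 39.2
```

>>> step_arm:
  steps:
    - [0,0,0.4,0,0,0,0]
    - [0,0,0,0,0,0,0]

```text
clock: 15.28
eef_pos: [457.6, -170.9, 140.9]
eef_rot: [1.0, -0.024, 0.0, -0.0]
ft_force: [0.5, 2.2, -1.4]
opening: 0.116
grasp_force: 39.2
```

>>> step_arm:
  steps:
    - [0,0,0.7,0,0,0,0]
    - [0,0,0,0,0,0,0]

```text
clock: 15.52
eef_pos: [457.6, -171.6, 140.9]
eef_rot: [1.0, -0.024, 0.0, -0.0]
ft_force: [-0.5, 4.2, 0.5]
opening: 0.114
grasp_force: 39.1
```

>>> step_arm:
  steps:
    - [0,0,0.7,0,0,0,0]
    - [0,0,0,0,0,0,0]

```text
clock: 15.78
eef_pos: [457.6, -172.3, 140.9]
eef_rot: [1.0, -0.024, 0.0, -0.0]
ft_force: [-0.5, 4.5, 0.5]
opening: 0.114
grasp_force: 39.3
```

>>> step_arm:
  steps:
    - [0,0,-1.2,0,0,0,0]
    - [0,0,0,1.2,0,0,0]
    - [0,0,0,1.2,0,0,0]
    - [0,0,0,1.0,0,0,0]
    - [0,0,0,0,0,0,0]

```text
clock: 16.4
eef_pos: [457.4, -171.1, 137.2]
eef_rot: [1.0, -0.024, -0.0, -0.0]
ft_force: [-0.3, 3.7, -1.1]
opening: 0.114
grasp_force: 39.3
```

>>> step_arm:
  steps:
    - [0,0,0.8,0,0,0,0]
    - [0,0,0,0,0,0,0]

```text
clock: 16.65
eef_pos: [457.4, -171.8, 137.3]
eef_rot: [1.0, -0.024, -0.0, -0.0]
ft_force: [-0.1, 5.2, -0.6]
opening: 0.108
grasp_force: 39.2
```

```bash
python3 - <<'E'
from h import *
import cv2
from plant import arm
rel()
a=arm.grab_frame("side")["color"][110:230,310:450,::-1]; b=arm.grab_frame("top")["color"][230:330,410:510,::-1]
cv2.imwrite("pics/h1.png",np.hstack([cv2.resize(a,(466,400),interpolation=2),cv2.resize(b,(330,400)[:1]+(400,),interpolation=2)]))
E
```

```text
t16.65 pos [ 457.4 -171.8  137.3] yaw -2.8 tilt 0.0 F [-0.1  5.2 -0.6] op 0.108 g 39.2
s 388.3 left-off 0.2 want yaw -2.8  F along -5.2 left -0.3
```

View pics/h1.png

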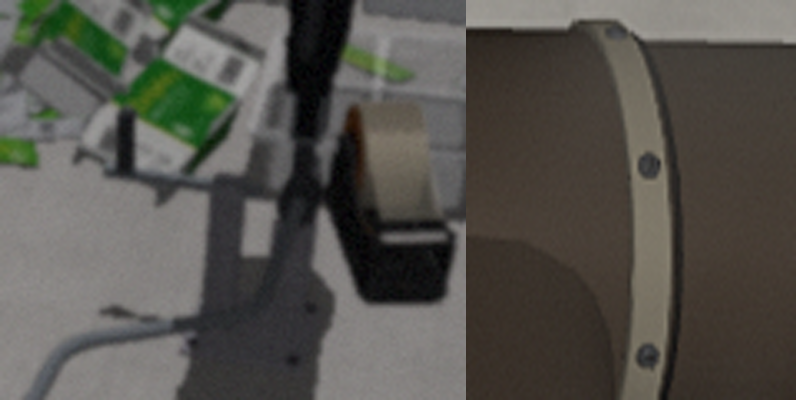

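The picture shows the collar seated at the stop at (300,190), with the bolt knob still open at (125,140). It bears with 5 N. I'll release and lift.

>>> step_arm:
  steps:
    - [0.35,0,0,0,0,0,0]
    - [0.35,0,0,0,0,0,0]
    - [0.7,0,0,0,0,0,0]
    - [0.7,0,0,-25,0,0,0]
    - [0.7,0,0,-35,0,0,0]
    - [0.7,0,0,-10,0,0,0]
    - [0.7,40,0,0,0,0,0]
    - [0.7,40,0,0,0,0,0]
    - [0.7,40,0,0,0,0,0]
    - [0.7,0,0,0,0,0,0]

```text
clock: 18.0
eef_pos: [578.8, -177.8, 205.4]
eef_rot: [1.0, -0.024, -0.001, 0.0]
ft_force: [-1.3, -0.6, -0.5]
opening: 0.702
grasp_force: 0.0
```

```bash
python3 - <<'E'
from h import *
import cv2
from plant import arm
to(577.7,-163.3,138.5,-2.8)
a=arm.grab_frame("side")["color"][110:230,310:450,::-1]
cv2.imwrite("pics/h2.png",cv2.resize(a,(700,600),interpolation=2))
E
```

```text
t18.00 pos [ 578.8 -177.8  205.4] yaw -2.8 tilt 0.1 F [-1.3 -0.6 -0.5] op 0.702 g 0.0
tool shift [ -1.7 -14.5  66.9] rz 0.0
```

View pics/h2.png

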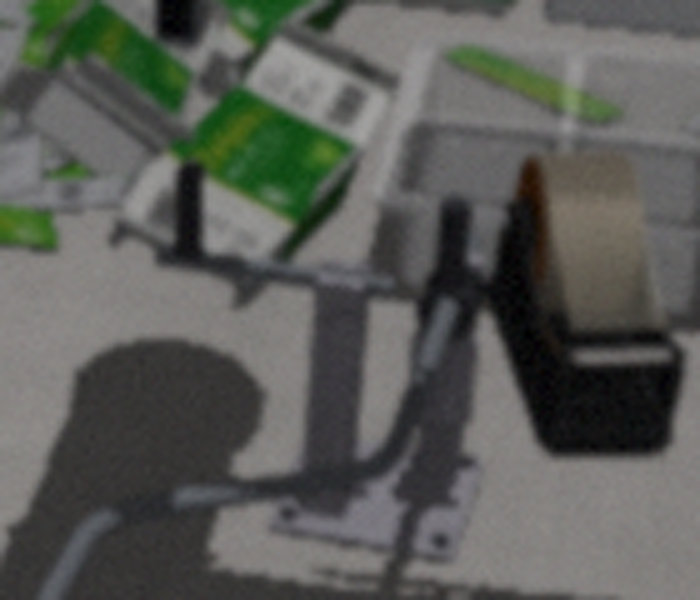

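The collar hangs upright at the stop, its knob at (455,230), and the bolt knob stands at (188,210). Now to the bolt.

>>> step_arm:
  steps:
    - [0.7,-1.7,-14.5,0,0,0,0]
    - [0.7,0,0,0,0,0,0]
    - [0.7,0,0,25,0,0,0]
    - [0.7,0,0,25,0,0,0]
    - [0.7,0,0,16,0,0,0]
    - [0.7,0,0,0,0,0,0]

```text
clock: 18.8
eef_pos: [575.5, -163.1, 140.7]
eef_rot: [1.0, -0.024, -0.001, 0.0]
ft_force: [-0.5, -0.1, 1.1]
opening: 0.698
grasp_force: 0.0
```

>>> step_arm:
  steps:
    - [0.3,0,0,0,0,0,0]
    - [0.3,0,0,0,0,0,0]
    - [0.2,0,0,0,0,0,0]
    - [0.2,0,0,0,0,0,0]
  newtons: 20

```text
clock: 19.3
eef_pos: [576.5, -163.2, 141.7]
eef_rot: [1.0, -0.024, 0.0, -0.0]
ft_force: [1.0, 0.3, -0.4]
opening: 0.2
grasp_force: 0.0
```

>>> step_arm:
  steps:
    - [0.14,0,0,2,0,0,0]
    - [0.14,0,0,0,0,0,0]

```text
clock: 19.55
eef_pos: [577.7, -163.5, 141.2]
eef_rot: [1.0, -0.024, 0.002, 0.0]
ft_force: [-0.8, -0.1, 8.4]
opening: 0.139
grasp_force: 14.0
```

>>> step_arm:
  steps:
    - [0.12,0,0,0,0,0,0]
    - [0.12,0,0,0,0,0,0]

```text
clock: 19.8
eef_pos: [577.7, -163.5, 141.2]
eef_rot: [1.0, -0.024, 0.002, 0.0]
ft_force: [-0.7, 1.3, 8.8]
opening: 0.143
grasp_force: 19.5
```

>>> step_arm:
  steps:
    - [0,0,0,-1.5,0,0,0]
    - [0,0,0,0,0,0,0]

```text
clock: 20.05
eef_pos: [577.0, -163.4, 141.4]
eef_rot: [1.0, -0.024, 0.001, 0.0]
ft_force: [0.8, -0.7, 3.9]
opening: 0.138
grasp_force: 20.0
```

>>> step_arm:
  steps:
    - [0,-3,0,-0.8,0,0,0]
    - [0,-3,0,0,0,0,0]
    - [0,-3,0,0,0,0,0]
    - [0,0,0,0,0,0,0]
  newtons: 30

```text
clock: 20.55
eef_pos: [566.6, -162.8, 141.6]
eef_rot: [1.0, -0.024, -0.0, -0.0]
ft_force: [-0.3, -1.8, 1.2]
opening: 0.123
grasp_force: 29.3
```

>>> step_arm:
  steps:
    - [0,-3,0,0,0,0,0]
    - [0,-3,0,0,0,0,0]
    - [0,0,0,0,0,0,0]

```text
clock: 20.92
eef_pos: [560.8, -162.5, 141.6]
eef_rot: [1.0, -0.024, -0.0, -0.0]
ft_force: [-0.5, -1.2, 1.3]
opening: 0.129
grasp_force: 29.3
```

>>> step_arm:
  steps:
    - [0,-3,0,0,0,0,0]
    - [0,-3,0,0,0,0,0]
    - [0,0,0,0,0,0,0]

```text
clock: 21.3
eef_pos: [554.8, -162.2, 141.6]
eef_rot: [1.0, -0.024, -0.0, -0.0]
ft_force: [-0.7, -1.7, -0.8]
opening: 0.124
grasp_force: 29.3
```

>>> step_arm:
  steps:
    - [0,-3,0,0,0,0,0]
    - [0,-3,0,0,0,0,0]
    - [0,-2,0,0,0,0,0]

```text
clock: 21.68
eef_pos: [547.1, -161.7, 141.7]
eef_rot: [1.0, -0.024, -0.0, -0.0]
ft_force: [1.5, -2.2, -0.9]
opening: 0.127
grasp_force: 29.2
```

>>> step_arm:
  steps:
    - [0,-2,0,0,0,0,0]
    - [0,0,0,0,0,0,0]

```text
clock: 21.92
eef_pos: [545.0, -161.7, 141.6]
eef_rot: [1.0, -0.024, -0.0, -0.0]
ft_force: [0.4, -1.8, -0.7]
opening: 0.132
grasp_force: 29.3
```

>>> step_arm:
  steps:
    - [0,-1,0,0,0,0,0]
    - [0,0,0,0,0,0,0]

```text
clock: 22.18
eef_pos: [544.3, -161.6, 141.6]
eef_rot: [1.0, -0.024, -0.0, -0.0]
ft_force: [1.2, -1.5, -1.4]
opening: 0.125
grasp_force: 29.2
```

>>> step_arm:
  steps:
    - [0,-1,0,0,0,0,0]
    - [0,0,0,0,0,0,0]

```text
clock: 22.42
eef_pos: [543.3, -161.6, 141.6]
eef_rot: [1.0, -0.024, -0.0, -0.0]
ft_force: [0.9, -0.6, -1.2]
opening: 0.126
grasp_force: 29.2
```

>>> step_arm:
  steps:
    - [0,-1,0,0,0,0,0]
    - [0,0,0,0,0,0,0]

```text
clock: 22.68
eef_pos: [542.2, -161.5, 141.7]
eef_rot: [1.0, -0.024, -0.0, -0.0]
ft_force: [1.0, -1.1, -2.0]
opening: 0.127
grasp_force: 29.2
```

>>> step_arm:
  steps:
    - [0,-1,0,0,0,0,0]
    - [0,0,0,0,0,0,0]

```text
clock: 22.92
eef_pos: [542.1, -161.5, 141.8]
eef_rot: [1.0, -0.024, 0.001, 0.0]
ft_force: [5.0, -1.7, -3.5]
opening: 0.131
grasp_force: 29.2
```

>>> step_arm:
  steps:
    - [0,-0.6,0,0,0,0,0]
    - [0,0,0,0,0,0,0]

```text
clock: 23.18
eef_pos: [542.1, -161.5, 141.8]
eef_rot: [1.0, -0.024, 0.001, 0.0]
ft_force: [6.1, -2.6, -6.0]
opening: 0.126
grasp_force: 29.2
```

>>> step_arm:
  steps:
    - [0.3,0,0,0,0,0,0]
    - [0.5,0,0,0,0,0,0]
    - [0.7,0,0,0,0,0,0]
    - [0.7,0,0,-20,0,0,0]
    - [0.7,0,0,-35,0,0,0]
    - [0.7,0,0,-35,0,0,0]
    - [0.7,0,-40,0,0,0,0]
    - [0.7,0,-60,0,0,0,0]
    - [0.7,0,-60,0,0,0,0]
    - [0.7,0,0,0,0,0,0]

```text
clock: 24.42
eef_pos: [548.5, 1.7, 231.9]
eef_rot: [1.0, -0.022, 0.0, -0.0]
ft_force: [-1.3, -0.3, 0.1]
opening: 0.7
grasp_force: 0.0
```

```bash
python3 - <<'E'
from h import *
import cv2
from plant import arm
st()
a=arm.grab_frame("side")["color"][110:230,310:450,::-1]; b=arm.grab_frame("top")["color"][225:325,400:500,::-1]
cv2.imwrite("pics/h3.png",np.hstack([cv2.resize(a,(400,343),interpolation=2),cv2.resize(b,(343,343),interpolation=2)]))
E
```

```text
t24.43 pos [548.5   1.7 231.9] yaw -2.5 tilt 0.0 F [-1.3 -0.3  0.1] op 0.700 g 0.0
```

View pics/h3.png

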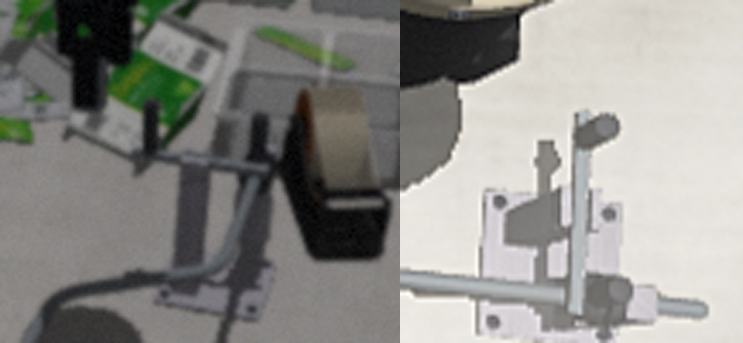

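The picture shows the bolt across the rod at (577,300), with the collar behind it against the stop at (605,292). The gripper is clear.

```bash
python3 -c "
from plant import arm
print(arm.job_done())"
```

```text
the job is handed in; nothing more can be done
None
```

The collar is home against the end stop, pressed there with about 5 N; the bolt is fully shut behind it, the gripper is clear, and the job was handed in at about 24 s.

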